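Park the rolling pin in its V rest

ROBOT

A 7-joint arm with a two-finger parallel gripper is mounted at the origin on the work surface. World frame = base frame: x ahead of the robot, y to its left, z up, the work surface at z = 0. Lengths are in m, angles in rad, forces in N, time in s.
With the tool pointing down it reaches from about 0.4 to 0.925 m from the base axis. Payload 4.1 kg.
Tool frame: the origin (TCP) lies midway between the tips of the shut fingers; the grasp point (between the pads) lies 19 mm behind it; z points along the fingers, y is the direction in which the jaws open and shut (so a half turn about z gives the same grasp; the last joint's range is limited). The gripper opens to 85 mm and grips with 20 to 120 N. Pads are 22 mm wide; open, the fingers measure 114 mm over their backs; the gripper's body (76 mm by 85 mm) begins 54 mm behind the grasp point. The pads swing forward as they close: fully open they stand 13 mm farther back than shut.
Start: joints at [1.003, 0.398, 0.045, 1.537, -0.019, 1.207, -0.051], TCP at [0.294, -0.58, 0.231] pointing down, gripper open.
Joint ranges: [-2.82, 2.82], [-0.49, 2.23], [-1.37, 1.46], [0, 2.46], [-1.36, 4.5], [0.23, 2], [-2.94, 2.94]. Speed limits (rad/s): [2.57, 2.57, 3.14, 3.14, 3.14, 3.14, 3.14].

INTERFACE

Orientations are given as a unit quaternion [w, x, y, z].
In Python, from bench import bot gives the robot as it stands.
- The arm moves only by the tool send_rows, never from a script. Its argument "deltas" is one flat list of numbers, 5 for each row, row after row: the finger opening in mm, from 0 to 85.4, then the shift along the tool's x, y, z in mm, then the turn about the tool's z in degrees. In form: [gripper, dx, dy, dz, turn, gripper, dx, dy, dz, turn, ...]. A call has 1 to 12 rows; each row shifts and turns the commanded pose from where the row before left it, along the tool's axes as they then stand; what a row does not reach is not made up. A row lasts 1/10 s, in which the tool goes at most 50 mm and 8.59 degrees, less where a joint would pass 70% of its speed; a pose out of reach is approached as far as the arm can. A call with a gripper value outside its range is refused whole. The fingers move at their own pace and stop on an object; the grip force is fixed at half the most. Time passes only in rows, so rows that do not move let the fingers close. It gives the time, the measured TCP pose, the force and the opening at its end, in the units of the state.
- bot.observe(): the state, without advancing time (a new reading comes with each control period).
- bot.capture(name): name is "scene" or "top" or "wrist"; returns the picture (420x560x3 uint8, blue, green, red); there is no depth.
- bot.calibration(name): a dict with "vfov" (degrees; the focal length in pixels is half the picture's height over the tangent of half this angle, whatever the lens; pixels are square), "cx", "cy" (the principal point, pixels), "world_from_camera" (4x4, takes a point from camera to world coordinates); the wrist camera has in their place "hand_eye" (4x4, takes a point from camera to tool coordinates, whose origin is the TCP and whose axes are the flange's). Camera axes: x right, y up, looking along -z (the intrinsics and any distortion apply to the point x, -y, -z); pixel columns grow to the right and rows downward; lengths in m; the calibration is good to about 2 mm. The wrist camera is an equidistant fisheye: a pixel r from the principal point sees the ray r / f radians off the axis. A picture is of the moment at which its call begins: read the wrist's pose just before it. calibration takes no time and is no camera call.
- bot.sign_off(): hands the job in, once; it reports no verdict.
The state is a dict: "time_s": time; "qpos": joint angles; "qvel": joint speeds; "joint_efforts": joint torques, N m; "ee_pos": TCP position; "ee_rot": TCP orientation; "contact_force": force on the tool from outside, world axes, zero at the start; "torque": the same for the moment, N m; "width": finger opening in m.
Only numpy, scipy, OpenCV 4.12 (cv2) and the standard library are available. Lean on these libraries where they do the work, as an engineer would, in place of code of your own. Each camera call takes 0.05 s, during which the arm holds its last target.

TASK

Put the steel rolling pin away without picking it up: with the fingertips against its side, turn it square to the wooden V rest and roll it gently along the bench, up the rest's sloping edge, until it drops into the groove. Then push it endwise along the groove until its end is up against the rest's end board, and leave it lying there with nothing else on the bench disturbed.

Things in the scene. Friction and masses are not known exactly. Their poses are not given: they have to be found in the camera images.
- pin_center (a point): Centre of the smooth polished steel rolling pin, a cylinder 44 mm across, 200 mm long, no handles, 0.3 to 0.65 kg, lying on the bench (centre 22 mm up) left or right, opposite the rest. Own x axis along the pin, up to 0.25 rad from straight ahead; y and z turn as it rolls. It rolls easily, and on for some 40 mm if let go at 0.1 m/s; pushed off its middle it rolls on rather than turning.
- rest: Low beech rolling-pin rest, fixed to the bench: a V groove 180 mm long (x = -90 to +90 mm) with a ramp along both sides, so the pin can roll in from either. Origin on the bench under the groove's middle; x along the groove, from the end board (robot's end) to the open end, up to 0.15 rad from straight ahead; y across; z up.
- rest_groove (a point): Bottom line of the V groove at mid-length, 2 mm above the bench, axes as the rest. Section, same both sides: flank rising to a flat lip 11.2 mm above the bench at 16 to 19 mm from the middle line, then a ramp falling to the bench 64 mm from it. The seated pin's centre is 27.4 mm above the bench over the middle line; on the lip it is 33 mm up.
- rest_board (a point): Middle of the inner face of the rest's upright end board, 27.4 mm above the bench, axes as the rest (its x points out of the board along the groove). The board closes the groove's end nearest the robot: 76 mm wide, 14 mm thick, 50 mm high. A seated pin touching it has its centre 100 mm from this point, its other end standing 20 mm out of the groove's open end.
- cup: Bystander: open steel cup, 62 mm across, 66 mm high, near the middle beyond the rolling space. Origin under its centre.
- dropper: Bystander: small amber dropper bottle with black cap, 30 mm across, 66 mm high, beside the cup beyond the rolling space. Origin under its centre.
- jar: Bystander: amber glass jar with steel lid, 64 mm across, 85 mm high, far right. Origin under its centre.
- mould: Bystander: red silicone bar mould of 3 by 4 cells, 127 x 175 mm, 32 mm high, left. Origin under its centre.
- torch: Bystander: kitchen blow-torch standing on a round black foot 76 mm across, 145 mm high, nozzle to its own +x, beyond the cup and the dropper bottle. Origin under the foot's centre.
- scale: Bystander: white kitchen scale with a round steel pan, 170 x 150 mm, 23 mm high, left side. Origin under its centre.
- spatula: Bystander: wooden-handled spatula 240 mm long lying on the right side, its own x axis along it. Origin on the bench under it.
Not all that is in view belongs to the job. What is shaped like the part that bears pin_center but blue or purple is not meant.

How it is judged:
On the way, in this order (a step that is already met when the one before it is completed fails the run):
1. the pin rolls over on the bench (its top has come round to below the middle) while it still lies on the bench before the rest (angle between pin_center's own z axis and vertical above 1.6 rad and height (world z) of pin_center below 0.026 m and (y of pin_center in the frame of rest above 0.05 m or y of pin_center in the frame of rest below -0.05 m)), for 0.05 s.
2. the pin lies in the V groove (y of pin_center in the frame of rest between -0.005 and 0.005 m and z of pin_center in the frame of rest below 0.03 m and angle between the x axis of pin_center and the x axis of rest, either way round below 0.06 rad), for 0.2 s.
At the end, for the whole second after the job is handed in: The pin lies at rest in the V groove (centre within 4 mm of the groove's middle line, lying down on both flanks, parallel to it within 0.05 rad) with its end at most 4 mm from the end board (y of pin_center in the frame of rest between -0.004 and 0.004 m and z of pin_center in the frame of rest between 0.025 and 0.0295 m and x of pin_center in the frame of rest between 0.007 and 0.014 m and angle between the x axis of pin_center and the x axis of rest, either way round below 0.05 rad and linear speed of pin below 0.02 m/s and angular speed of pin below 0.3 rad/s); the robot touches nothing.
It fails at once if the pin is lifted (its centre more than 42 mm above the bench; rolling over the lip takes it to 33 mm) (height (world z) of pin_center above 0.042 m).
It fails at once if the pin is pinched or pushed hard (fingers on pin over 30 N) (contact force between the fingers and pin above 30 N).
It fails at once if the pin is stood up or tips over an edge (angle between pin_center's own x axis and vertical below 1.2 rad).
It fails at once if a bystander is shifted by more than 15 mm (distance of any of cup, dropper, jar, mould, torch, scale, spatula from where it was at the start of the episode above 0.015 m).
It fails at once if a standing bystander is tipped (angle between any of cup, dropper, jar, torch's own z axis and vertical above 0.4 rad).
It also fails if it takes over 72 s, if anything falls off the work surface, if the arm or the gripper's body presses on something with over 40 N, if the wrist force passes 120 N, or if a joint passes its speed limit or range.

## Working session

There is one attempt and no reset: what is moved stays moved. The work goes in short steps, Python scripts to look and compute and a tool call to move; the robot and the scene stay as the last step left them, time stands still between calls to the robot, and variables do not carry over. Pictures are saved under pics/ and viewed, and the job is handed in when it is done.

Besides the shell and the picture viewer there is one more tool, called after "Emit:" as a command line: name --argument value ..., lists and objects as JSON in quotes. send_rows: Moves the arm, as the interface text tells. Its arguments: {"type":"object","properties":{"deltas":{"type":"array","items":{"type":"number"}}},"required":["deltas"]}

```bash
ls; mkdir -p pics; python3 - <<'E'
from bench import bot
import cv2
s=bot.observe();print({k:s[k] for k in('time_s','ee_pos','ee_rot','width','contact_force')})
for n in('scene','top'):
    cv2.imwrite(f'pics/{n}0.png',bot.capture(n)); print(bot.calibration(n))
print(bot.calibration('wrist'))
E
```

```text
pics
{'time_s': 0.0, 'ee_pos': array([ 0.29339296, -0.57931334,  0.23027413]), 'ee_rot': array([-9.27902438e-04,  9.72646481e-01,  2.32288351e-01, -2.90791088e-04]), 'width': 0.0853369783068237, 'contact_force': array([-0.37955189, -0.86431874,  0.652382  ])}
{'vfov': 49.5658606603789, 'cx': 281.35460647670726, 'cy': 207.01864473938187, 'world_from_camera': array([[-2.01670731e-01, -5.74773296e-01,  7.93072868e-01,
         1.38794930e+00],
       [ 9.79452719e-01, -1.17408070e-01,  1.63974746e-01,
         1.65695025e-01],
       [-1.13514997e-03,  8.09846284e-01,  5.86641039e-01,
         6.88464376e-01],
       [ 0.00000000e+00,  0.00000000e+00,  0.00000000e+00,
         1.00000000e+00]])}
{'vfov': 47.941711030828465, 'cx': 282.4250482548676, 'cy': 204.46631254165194, 'world_from_camera': array([[-0.00652784,  0.9799634 , -0.19907064,  0.3044851 ],
       [-0.99993328, -0.00449971,  0.01063869,  0.00987137],
       [ 0.00952977,  0.1991268 ,  0.9799274 ,  1.13397001],
       [ 0.        ,  0.        ,  0.        ,  1.        ]])}
{'vfov': 65.70646984690485, 'cx': 282.35311343304187, 'cy': 212.85347155373418, 'hand_eye': array([[ 1.49753692e-03,  9.55261966e-01,  2.95757221e-01,
         7.61996455e-02],
       [ 9.99998806e-01, -1.54368783e-03, -7.74583240e-05,
         1.07541146e-03],
       [ 3.82563833e-04,  2.95756984e-01, -9.55263137e-01,
        -1.43370133e-01],
       [ 0.00000000e+00,  0.00000000e+00,  0.00000000e+00,
         1.00000000e+00]])}
```

View pics/scene0.png

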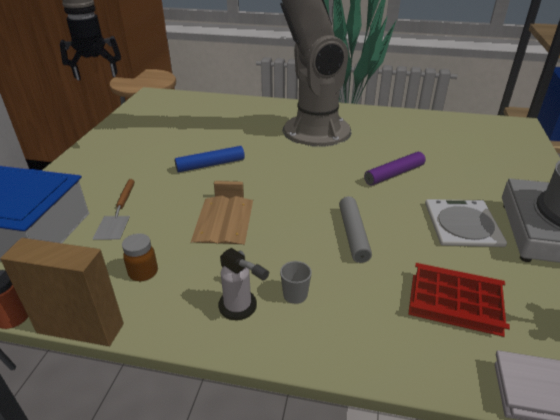

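View pics/top0.png

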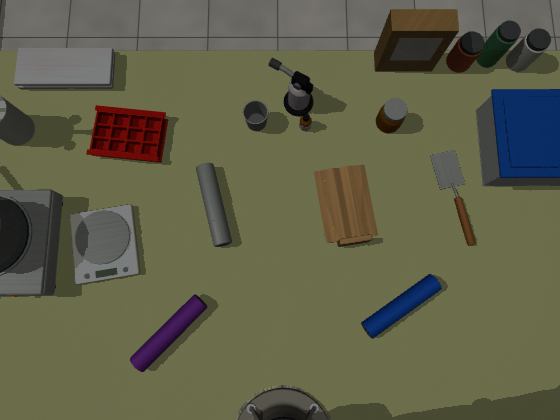

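In the top view there are three pin-shaped objects: grey at (213,204), purple at (169,333) and blue at (401,305). The grey polished steel one, opposite the rest at (346,205), fits. I'll confirm it in an enlarged crop.

```bash
python3 - <<'E'
import cv2
im=cv2.imread('pics/top0.png')
cv2.imwrite('pics/top0_pin.png',cv2.resize(im[150:260,180:250],None,fx=5,fy=5,interpolation=cv2.INTER_CUBIC))
cv2.imwrite('pics/top0_rest.png',cv2.resize(im[155:255,305:385],None,fx=6,fy=6,interpolation=cv2.INTER_CUBIC))
E
```

```text
(no output)
```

View pics/top0_pin.png

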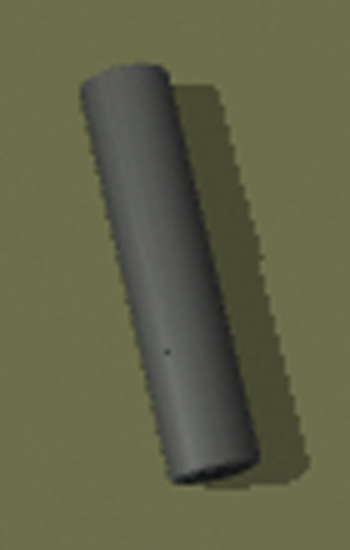

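View pics/top0_rest.png

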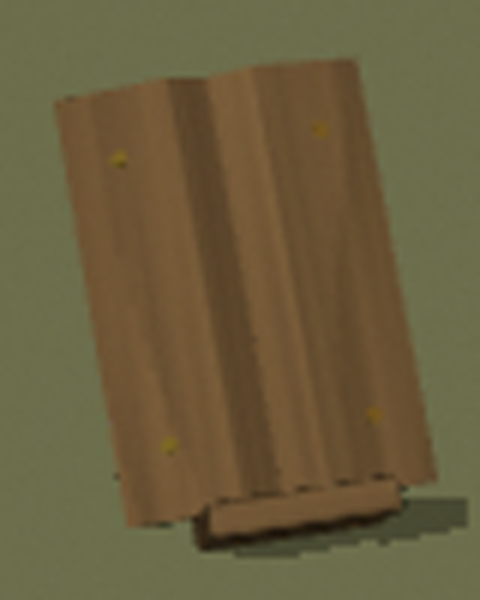

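```bash
cat > h.py <<'E'
import numpy as np,cv2
from bench import bot
def proj(n,P):
    c=bot.calibration(n);M=np.linalg.inv(c['world_from_camera']);p=np.atleast_2d(P)@M[:3,:3].T+M[:3,3]
    f=210/np.tan(np.radians(c['vfov'])/2)
    return np.c_[c['cx']+f*p[:,0]/-p[:,2],c['cy']-f*p[:,1]/-p[:,2]]
def unproj(n,uv,z):
    c=bot.calibration(n);W=c['world_from_camera'];f=210/np.tan(np.radians(c['vfov'])/2)
    d=W[:3,:3]@np.array([(uv[0]-c['cx'])/f,-(uv[1]-c['cy'])/f,-1]);return W[:3,3]+d*(z-W[2,3])/d[2]
def T(x,y,a,P):
    P=np.array(P,float);c,s=np.cos(a),np.sin(a)
    return np.c_[x+c*P[:,0]-s*P[:,1],y+s*P[:,0]+c*P[:,1],P[:,2]]
t=np.linspace(0,2*np.pi,48)
def cyl(x,y,a,z=.022):
    P=np.array([[e,.022*np.cos(u),z+.022*np.sin(u)] for e in(-.1,.1) for u in t]);return T(x,y,a,P)
def hull(n,P): return cv2.convexHull(proj(n,P).astype(np.float32))
def draw(im,n,P,col=(0,0,255)): cv2.polylines(im,[np.round(hull(n,P)*16).astype(int)],True,col,1,cv2.LINE_AA,4)
def wproj(P,s):
    c=bot.calibration('wrist');f=210/np.tan(np.radians(c['vfov'])/2)
    from scipy.spatial.transform import Rotation as R
    Rt=R.from_quat(np.roll(s['ee_rot'],-1)).as_matrix();q=(np.atleast_2d(P)-s['ee_pos'])@Rt
    H=np.linalg.inv(c['hand_eye']);p=q@H[:3,:3].T+H[:3,3];p=p*[1,-1,-1]
    r=np.hypot(p[:,0],p[:,1]);th=np.arctan2(r,p[:,2]);return np.c_[c['cx']+f*th*p[:,0]/r,c['cy']+f*th*p[:,1]/r]
E
python3 - <<'E'
from h import *
from scipy.optimize import least_squares
px=np.array([[55,102],[357,60],[438,482],[128,527],[208,80],[280,490]])/6+[305,155]
M=[[.09,.064,0],[.09,-.064,0],[-.09,-.064,0],[-.09,.064,0],[.09,0,.002],[-.09,0,.002]]
r=least_squares(lambda p:(proj('top',T(*p,M))-px).ravel(),[.5,-.1,0]);print('rest',r.x,np.round(r.fun,1))
e=np.array([[80,90],[105,205],[130,315],[165,470],[168,75],[195,200],[220,300],[259,455],[120,66],[215,480]])/5+[180,150]
f=lambda p:[cv2.pointPolygonTest(hull('top',cyl(*p)),(float(a),float(b)),True) for a,b in e]
q=least_squares(f,[.5,.15,.15],diff_step=1e-3);print('pin',q.x,np.round(q.fun,1))
R=[[.09,.064,0],[.09,-.064,0],[-.09,-.064,0],[-.09,.064,0]]
B=[[x,y,z] for x in(-.09,-.104) for y in(-.038,.038) for z in (0,.05)]
for n in('top','scene'):
    im=cv2.imread(f'pics/{n}0.png');draw(im,n,cyl(*q.x));draw(im,n,T(*r.x,R));draw(im,n,T(*r.x,B),(255,255,0))
    cv2.polylines(im,[np.round(proj(n,T(*r.x,[[.09,0,.002],[-.09,0,.002]]))*16).astype(int)],False,(0,255,0),1,cv2.LINE_AA,4)
    im=im[140:260,180:400] if n=='top' else im[160:300,180:390]
    cv2.imwrite(f'pics/{n}0_fit.png',cv2.resize(im,None,fx=3.5,fy=3.5))
for k,uv in dict(cup=(256,127),torch=(298,104),dropper=(306,129),jar=(389,130)).items(): print(k,unproj('top',uv,0)[:2])
E
```

```text
rest [ 0.53818684 -0.15762162  0.14083221] [-0.1 -0.6  0.1 -0.7  0.  -0.2 -0.4 -0.1 -0.2 -0.7  0.5  2.1]
pin [0.53062319 0.16310984 0.24444262] [ 0.4  0.1  0.1  0.   0.   0.5  0.3 -0.2  0.2  0.2]
cup [0.73539322 0.06319302]
torch [ 0.79727505 -0.04405242]
dropper [ 0.72967604 -0.06344388]
jar [ 0.72637842 -0.27407853]
```

View pics/top0_fit.png

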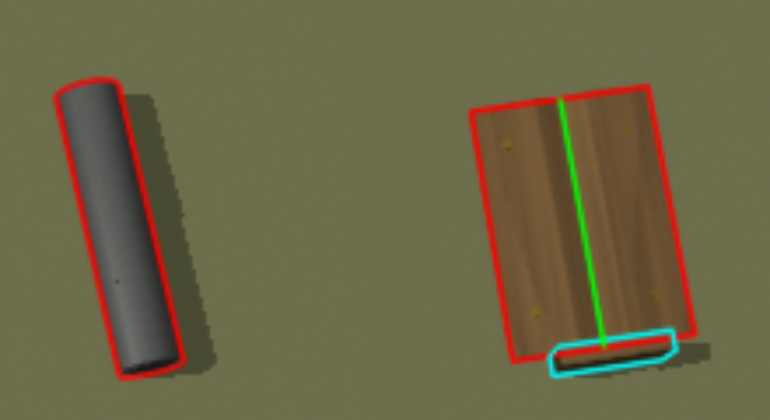

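View pics/scene0_fit.png

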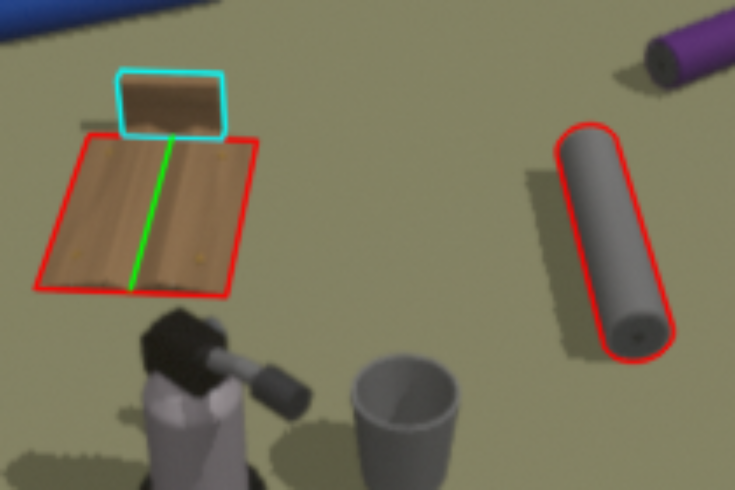

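The crop confirms plain grey steel, and the fit overlays match both views to about 1 px. The rest is at about (0.538, -0.158) with yaw 0.141. The pin is at about (0.531, 0.163) with yaw 0.244. I'll refine both with the two cameras jointly and plan the approach to the pin's left side.

```bash
cat >> h.py <<'E'
from scipy.spatial.transform import Rotation as Ro
def tool():
    s=bot.observe();R=Ro.from_quat(np.roll(s['ee_rot'],-1)).as_matrix();return s,R,np.arctan2(R[1,0],R[0,0])
def plan(target,th,n):
    "rows from present pose to target xyz with tool-x heading th, n equal world steps"
    s,R,a=tool();p=s['ee_pos'];d=(np.array(target)-p)/n
    dth=(th-a+np.pi)%(2*np.pi)-np.pi
    for i in range(n):
        h=a+dth*i/n
        print(np.round([(d[0]*np.cos(h)+d[1]*np.sin(h))*1e3,(d[0]*np.sin(h)-d[1]*np.cos(h))*1e3,-d[2]*1e3,-np.degrees(dth)/n],1).tolist())
E
python3 - <<'E'
from h import *
s,R,a=tool();print(a,R[:,2])
print('scale edge',unproj('top',(139,243),.02),'mould',unproj('top',(167,135),.03))
plan([.518,.216,.23],1.815,18)
E
```

```text
0.46887478696258594 [-8.72055971e-04  1.57579704e-03 -9.99998378e-01]
scale edge [0.43951589 0.33698493 0.02      ] mould [0.70391439 0.27986631 0.03      ]
[31.1, -33.8, 0.0, -4.3]
[33.5, -31.4, 0.0, -4.3]
[35.8, -28.8, 0.0, -4.3]
[37.8, -26.0, 0.0, -4.3]
[39.7, -23.1, 0.0, -4.3]
[41.3, -20.1, 0.0, -4.3]
[42.7, -16.9, 0.0, -4.3]
[43.8, -13.7, 0.0, -4.3]
[44.7, -10.4, 0.0, -4.3]
[45.4, -7.0, 0.0, -4.3]
[45.8, -3.6, 0.0, -4.3]
[45.9, -0.2, 0.0, -4.3]
[45.8, 3.2, 0.0, -4.3]
[45.4, 6.7, 0.0, -4.3]
[44.8, 10.0, 0.0, -4.3]
[43.9, 13.3, 0.0, -4.3]
[42.8, 16.6, 0.0, -4.3]
[41.4, 19.7, 0.0, -4.3]
```

Emit:
send_rows --deltas '[85, 31, -34, 0, -4.3, 85, 33.5, -31.4, 0, -4.3, 85, 35.8, -28.8, 0, -4.3, 85, 37.8, -26, 0, -4.3, 85, 39.7, -23, 0, -4.3, 85, 41.3, -20, 0, -4.3, 85, 42.7, -17, 0, -4.3, 85, 43.8, -13.7, 0, -4.3, 85, 44.7, -10.4, 0, -4.3, 85, 45.4, -7, 0, -4.3, 85, 45.8, -3.6, 0, -4.3, 85, 45.9, 0, 0, -4.3]'

```text
time_s: 1.3
ee_pos: [0.4426, -0.0477, 0.2312]
ee_rot: [0.0, 0.774, 0.634, -0.0]
contact_force: [0.7, 0.1, 0.3]
width: 0.0854
```

```bash
python3 - <<'E'
from h import *
plan([.518,.216,.1],1.815,7)
E
```

```text
[39.1, 3.1, 18.7, -3.6]
[38.8, 5.6, 18.7, -3.6]
[38.3, 8.0, 18.7, -3.6]
[37.8, 10.4, 18.7, -3.6]
[37.0, 12.8, 18.7, -3.6]
[36.1, 15.1, 18.7, -3.6]
[35.1, 17.4, 18.7, -3.6]
```

Emit:
send_rows --deltas '[85, 39, 3, 18.7, -3.6, 85, 38.8, 5.6, 18.7, -3.6, 85, 38.3, 8, 18.7, -3.6, 85, 37.8, 10.4, 18.7, -3.6, 85, 37, 12.8, 18.7, -3.6, 85, 36.1, 15.1, 18.7, -3.6, 85, 35.1, 17.4, 18.7, -3.6, 85, 0, 0, 0, 0, 85, 0, 0, 0, 0]'

```text
time_s: 2.2
ee_pos: [0.5182, 0.2143, 0.0994]
ee_rot: [-0.001, 0.617, 0.787, -0.001]
contact_force: [0.7, -0.7, -0.3]
width: 0.0852
```

```bash
python3 - <<'E'
from h import *
s,R,a=tool();print(s['time_s'],s['ee_pos'],a,s['contact_force'])
for n in('wrist','top'): cv2.imwrite(f'pics/{n}1.png',bot.capture(n))
E
```

```text
2.2 [0.51815974 0.2143375  0.09937227] 1.8108690520662662 [ 0.70480415 -0.68730844 -0.27903813]
```

View pics/wrist1.png

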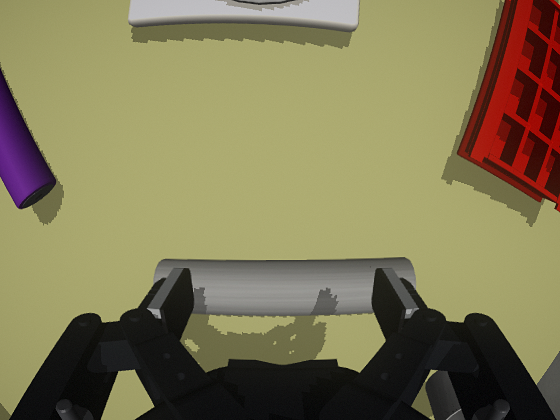

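View pics/top1.png

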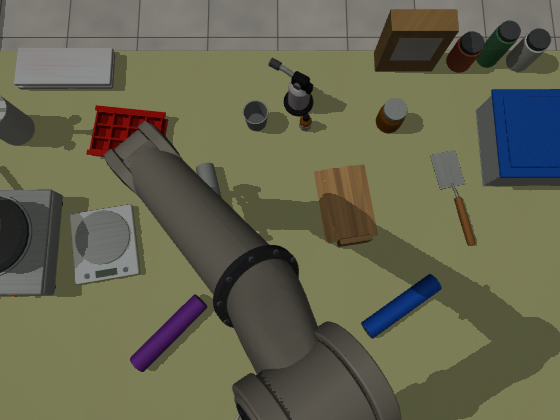

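```bash
python3 - <<'E'
from h import *
s,R,a=tool();im=cv2.imread('pics/wrist1.png')
P=cyl(.5306,.1631,.2444)
for u,v in wproj(P,s): cv2.circle(im,(int(u),int(v)),1,(0,0,255),-1)
# tips (open): +-50 in y, +-11 x, 13 back
loc=np.array([[x,y,-.013] for x in(-.011,.011) for y in(-.043,-.057,.043,.057)])
for u,v in wproj(s['ee_pos']+loc@R.T,s): cv2.circle(im,(int(u),int(v)),2,(0,255,0),-1)
cv2.imwrite('pics/wrist1_fit.png',im)
E
```

```text
(no output)
```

View pics/wrist1_fit.png

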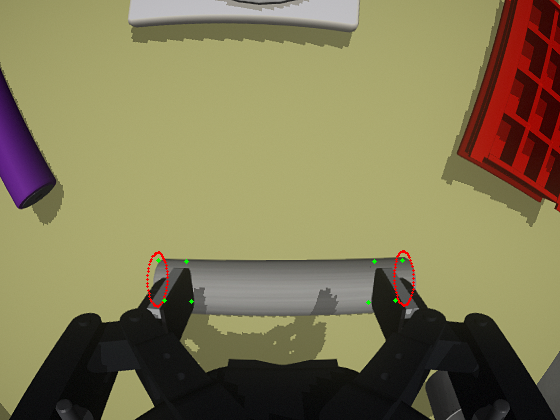

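Emit:
send_rows --deltas '[85, 0, 0, 30, 0, 85, 0, 0, 30, 0, 85, 0, 0, 20, 0, 85, 0, 0, 10, 0, 85, 0, 0, 5, 0, 85, 0, 0, 0, 0]'

```text
time_s: 2.9
ee_pos: [0.5195, 0.2132, 0.0058]
ee_rot: [0.0, 0.618, 0.786, 0.0]
contact_force: [-0.6, -0.5, 0.1]
width: 0.0849
```

```bash
python3 - <<'E'
from h import *
s,R,a=tool();print(s['time_s'],s['ee_pos'],a,s['contact_force'])
for n in('wrist','scene'): cv2.imwrite(f'pics/{n}2.png',bot.capture(n))
cv2.imwrite('pics/scene2c.png',cv2.resize(cv2.imread('pics/scene2.png')[150:300,270:470],None,fx=4,fy=4))
E
```

```text
2.9 [0.51949608 0.21322549 0.00578322] 1.8081405763152938 [-0.60090953 -0.47274189  0.07902976]
```

View pics/wrist2.png

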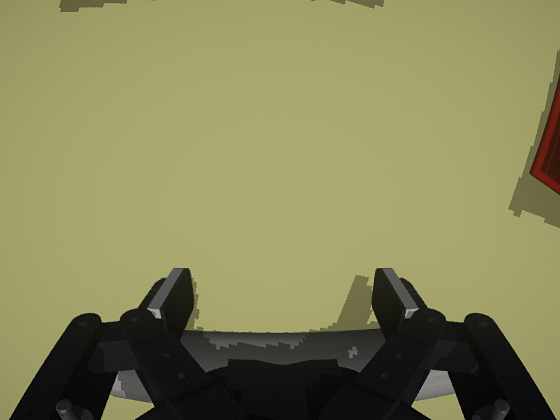

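View pics/scene2c.png

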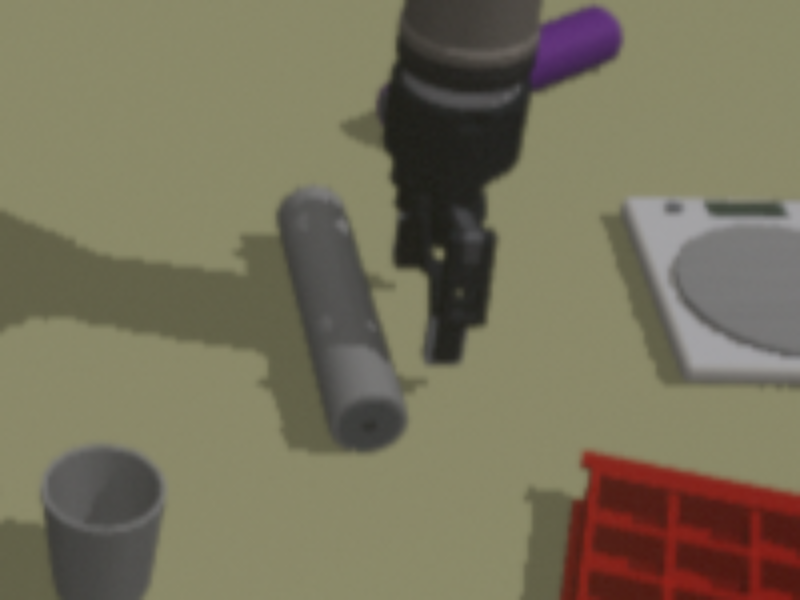

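Emit:
send_rows --deltas '[85, -4, 0, 1, 0, 85, -4, 0, 1, 0, 85, -4, 0, 1, 0, 85, -3, 0, 0, 0, 85, -3, 0, 0, 0, 85, -3, 0, 0, 0, 85, -3, 0, 0, 0, 85, -3, 0, 0, 0, 85, -3, 0, 0, 0, 85, -3, 0, 0, 0, 85, -3, 0, 0, 0, 85, -3, 0, 0, 0]'

```text
time_s: 4.2
ee_pos: [0.5283, 0.1757, 0.0024]
ee_rot: [0.0, 0.618, 0.786, -0.0]
contact_force: [0.4, -0.5, 0.3]
width: 0.0851
```

Emit:
send_rows --deltas '[85, -4, 0, 0, 0.5, 85, -4, 0, 0, 0.5, 85, -5, 0, 0, 0.5, 85, -5, 0, 0, 0.5, 85, -5, 0, 0, 0.5, 85, -5, 0, 0, 0.5, 85, -5, 0, 0, 0.5, 85, -5, 0, 0, 0.5, 85, -5, 0, 0, 0.5, 85, -5, 0, 0, 0.5, 85, -5, 0, 0, 0.5, 85, -5, 0, 0, 0]'

```text
time_s: 5.4
ee_pos: [0.5392, 0.1185, 0.0024]
ee_rot: [0.0, 0.655, 0.756, -0.0]
contact_force: [0.1, 0.4, -0.1]
width: 0.0848
```

```bash
cat > look.py <<'E'
import sys
from h import *
k=sys.argv[1];s,R,a=tool();X=np.array([.5382,-.1576]);d=s['ee_pos'][:2]-X;c,n=np.cos(.141),np.sin(.141)
print(s['time_s'],s['ee_pos'],a-np.pi/2,'F',s['contact_force'],'tcp in rest',c*d[0]+n*d[1],-n*d[0]+c*d[1])
cv2.imwrite(f'pics/w{k}.png',bot.capture('wrist'));im=bot.capture('scene');cv2.imwrite(f'pics/s{k}.png',im)
cv2.imwrite(f'pics/s{k}c.png',cv2.resize(im[150:300,180:400],None,fx=3.6,fy=3.6,interpolation=cv2.INTER_CUBIC))
E
python3 look.py 3
```

```text
5.4 [0.53922944 0.11854104 0.00239409] 0.1421983853936104 F [ 0.11985843  0.37282268 -0.07481941] tcp in rest 0.0398262221817178 0.2732559391791563
```

View pics/s3c.png

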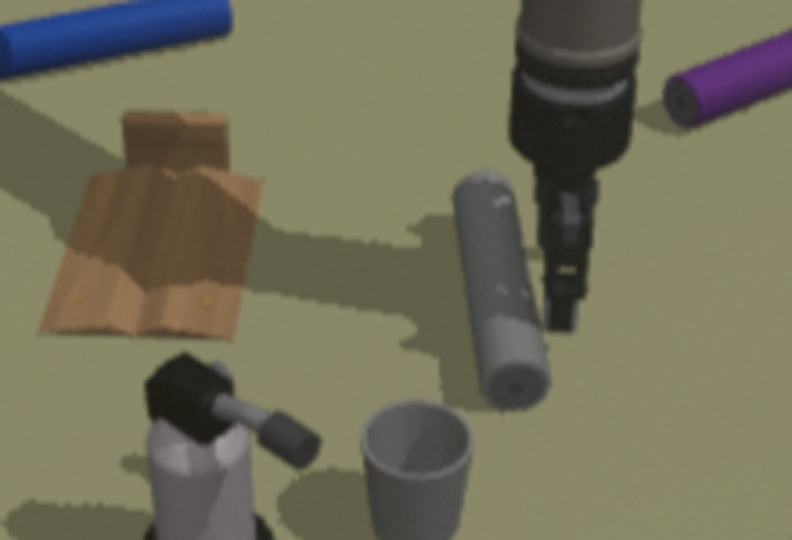

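View pics/w3.png

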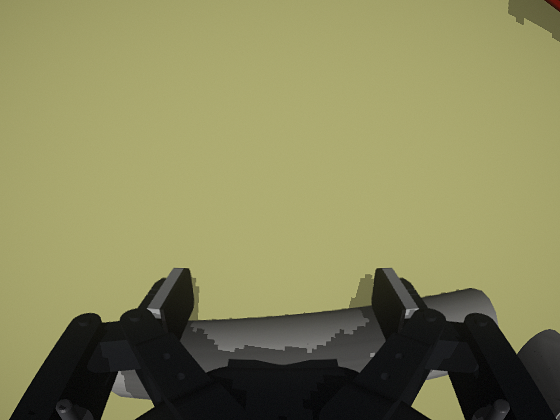

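```bash
cat > fit.py <<'E'
from h import *
from scipy.optimize import least_squares
def fitpin(n,e,x0,z=.022):
    f=lambda p:[cv2.pointPolygonTest(hull(n,cyl(*p,z)),(float(a),float(b)),True) for a,b in e]
    q=least_squares(f,x0,diff_step=1e-3,loss='soft_l1');d=q.x[:2]-[.5382,-.1576];c,s=np.cos(.141),np.sin(.141)
    print('pin',q.x,'res',np.round(q.fun,1),'in rest',c*d[0]+s*d[1],-s*d[0]+c*d[1],q.x[2]-.141);return q.x
E
python3 - <<'E'
from fit import *
e=np.array([[454,195],[462,250],[470,303],[483,380],[487,171],[513,190],[525,240],[538,303],[549,365],[516,409],[492,400],[540,398]])/3.6+[180,150]
x=fitpin('scene',e,[.54,.09,.2])
im=cv2.imread('pics/s3.png');draw(im,'scene',cyl(*x));cv2.imwrite('pics/f3.png',cv2.resize(im[190:270,290:350],None,fx=8,fy=7))
E
```

```text
pin [0.54933718 0.08184604 0.24819748] res [ 0.4  0.3  0.3  0.7  1.9  0.6  0.2  0.2  0.7 -0.2  0.5  0.7] in rest 0.04467678585167775 0.23550462212402434 0.10719748133782314
```

View pics/f3.png

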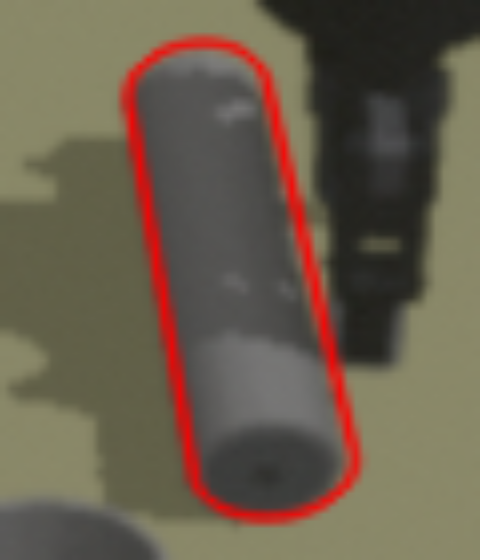

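Fingers pushed the pin 80 mm, so it has rolled over, but it did not turn: yaw is still 0.248 against 0.141 for the rest. I'll back off and straddle it loosely, with the jaws just wider than 44 mm and no pinching. That lets me turn it with a couple and roll it under control from both sides.

Emit:
send_rows --deltas '[85, 5, 0, 0, 0, 85, 10, 0, 0, 0, 85, 0, 0, -30, 0, 85, 0, 0, -40, 0, 85, 0, 0, -30, -8, 85, 0, 0, 0, -8, 85, 0, 0, 0, -8, 85, 0, 0, 0, -8, 85, 0, 0, 0, -8, 85, 0, 0, 0, -8, 85, 0, 0, 0, -8, 85, 0, 0, 0, -8]'

```text
time_s: 6.7
ee_pos: [0.5367, 0.1354, 0.1025]
ee_rot: [0.0, 0.151, 0.988, 0.0]
contact_force: [0.6, -0.5, -0.2]
width: 0.085
```

Emit:
send_rows --deltas '[85, 0, 0, 0, -8, 85, 0, 0, 0, -8, 85, 0, 0, 0, -8, 85, 0, 0, 0, -2, 85, 0, 0, 0, 0]'

```text
time_s: 7.2
ee_pos: [0.5367, 0.1352, 0.1024]
ee_rot: [-0.0, -0.072, 0.997, 0.0]
contact_force: [0.7, 0.7, -0.5]
width: 0.085
```

```bash
python3 look.py 4; python3 -c "
from bench import bot;print(bot.observe()['qpos'])"
```

```text
7.2 [0.53669448 0.13521511 0.10237583] -4.568607807375402 F [ 0.71001563  0.69076624 -0.48412853] tcp in rest 0.039659684195346906 0.2901207713825246
[ 0.41526991  0.51840879 -0.95172299  1.88387966  0.50028928  0.99884098
  0.95735738]
```

View pics/s4c.png

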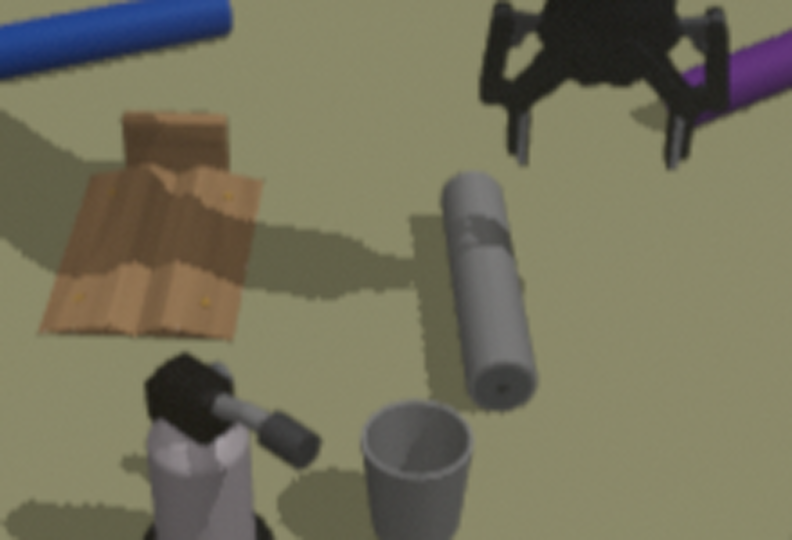

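View pics/w4.png

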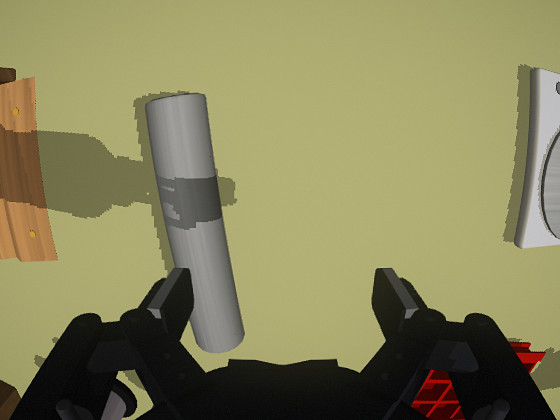

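```bash
python3 - <<'E'
from fit import *
e=np.array([[442,195],[449,250],[457,303],[468,380],[472,171],[500,190],[512,240],[525,303],[536,365],[502,410],[478,402],[528,399]])/3.6+[180,150]
x=fitpin('scene',e,[.54,.07,.2])
plan([x[0],x[1],.1024],-2.998-.1+.0,1)
s,R,a=tool()
im=cv2.imread('pics/w4.png')
for u,v in wproj(cyl(*x),s): cv2.circle(im,(int(u),int(v)),1,(0,0,255),-1)
cv2.imwrite('pics/w4f.png',im)
E
```

```text
pin [0.55237928 0.07379448 0.24957603] res [ 0.5  0.3  0.4  0.4  1.6  0.8  0.2  0.1  0.4 -0.   0.3  0.5] in rest 0.046557181693059654 0.22710545132305698 0.10857603109673958
[-6.7, -62.6, 0.0, 5.7]
```

View pics/w4f.png

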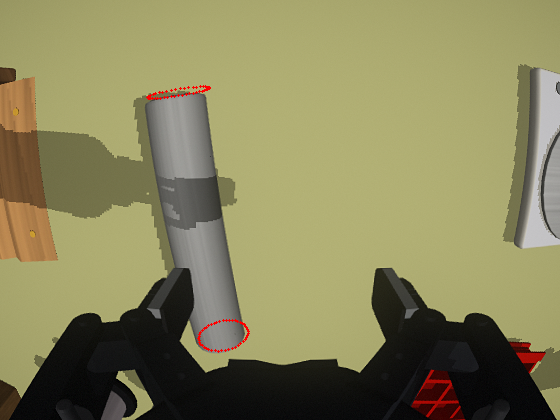

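Emit:
send_rows --deltas '[85, -3, -32, 0, 0, 85, -4, -32, 0, 0, 85, 0, 0, 0, -6, 85, 0, 0, 20, 0, 85, 0, 0, 30, 0, 85, 0, 0, 30, 0, 85, 0, 0, 15, 0, 85, 0, 0, 0, 0]'

```text
time_s: 8.1
ee_pos: [0.5514, 0.0714, 0.0056]
ee_rot: [-0.002, -0.123, 0.992, -0.0]
contact_force: [-0.2, -1.2, 0.5]
width: 0.0849
```

```bash
python3 look.py 5
```

```text
8.1 [0.55143367 0.0714432  0.00562029] -4.464875027207496 F [-0.16785398 -1.17983217  0.50945993] tcp in rest 0.04529052801583097 0.22491039290652612
```

View pics/s5c.png

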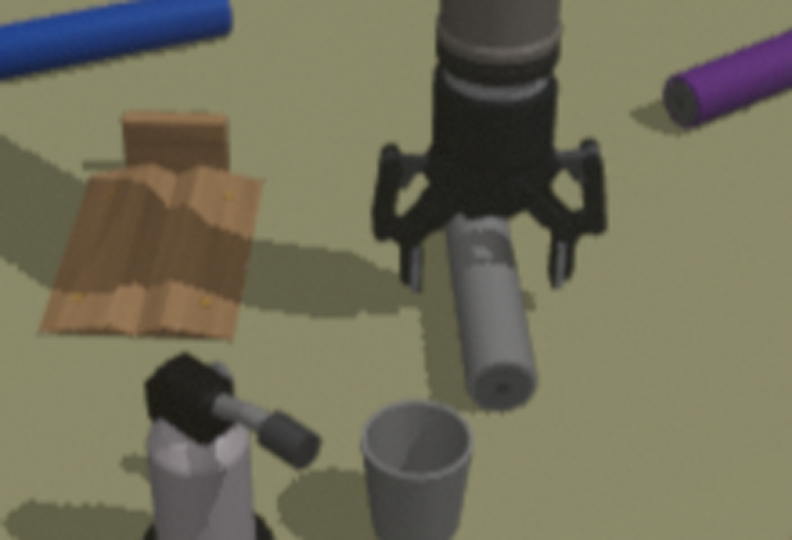

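View pics/w5.png

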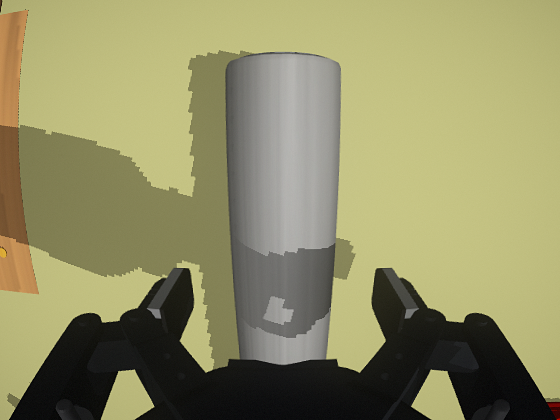

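Emit:
send_rows --deltas '[75, 0, 0, 0, 0, 65, 0, 0, 0, 0, 58, 0, 0, 0, 0, 53, 0, 0, 0, 0, 50, 0, 0, 0, 0, 48, 0, 0, 0, 0, 47, 0, 0, 0, 0, 47, 0, 0, 0, 0]'

```text
time_s: 9.0
ee_pos: [0.553, 0.0715, 0.0073]
ee_rot: [-0.0, -0.123, 0.992, -0.0]
contact_force: [-0.4, 0.6, -0.1]
width: 0.0472
```

```bash
python3 look.py 6
```

```text
9.0 [0.55300342 0.07151972 0.00733029] -4.465180619905556 F [-0.39895096  0.62062839 -0.11733161] tcp in rest 0.04685545518159882 0.22476555172265814
```

View pics/w6.png

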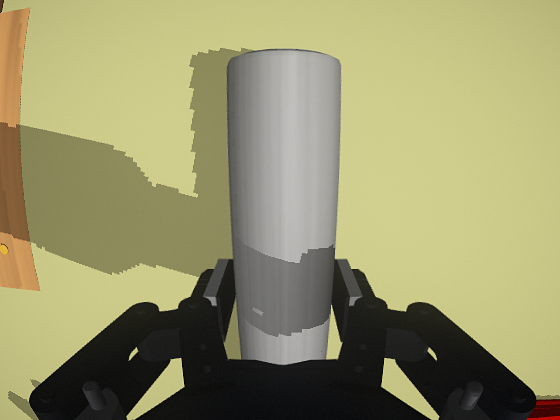

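Emit:
send_rows --deltas '[46, 0, 0, 0, 0, 46, 0, 0, 0, 2, 46, 0, 0, 0, 2, 46, 0, 0, 0, 2, 46, 0, 0, 0, 1.5, 46, 0, 0, 0, 1.5, 46, 0, 0, 0, 1, 46, 0, 0, 0, 1, 46, 0, 0, 0, 1, 46, 0, 0, 0, 0]'

```text
time_s: 10.1
ee_pos: [0.5531, 0.0715, 0.0074]
ee_rot: [0.0, -0.019, 1.0, -0.0]
contact_force: [0.4, 0.2, -1.1]
width: 0.0459
```

```bash
python3 look.py 7
```

```text
10.1 [0.55305645 0.07152253 0.00739117] -4.675253527690493 F [ 0.42126695  0.19349759 -1.05483965] tcp in rest 0.0469083502823794 0.22476087950309923
```

View pics/w7.png

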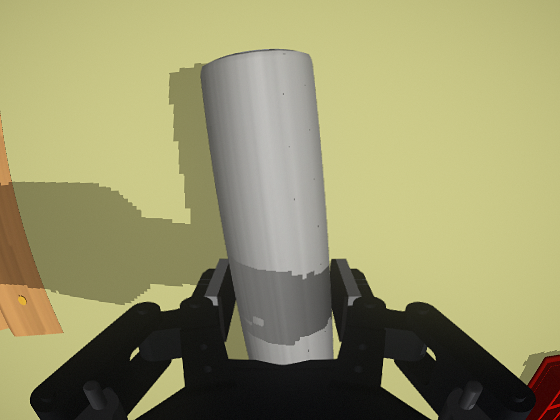

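View pics/s7c.png

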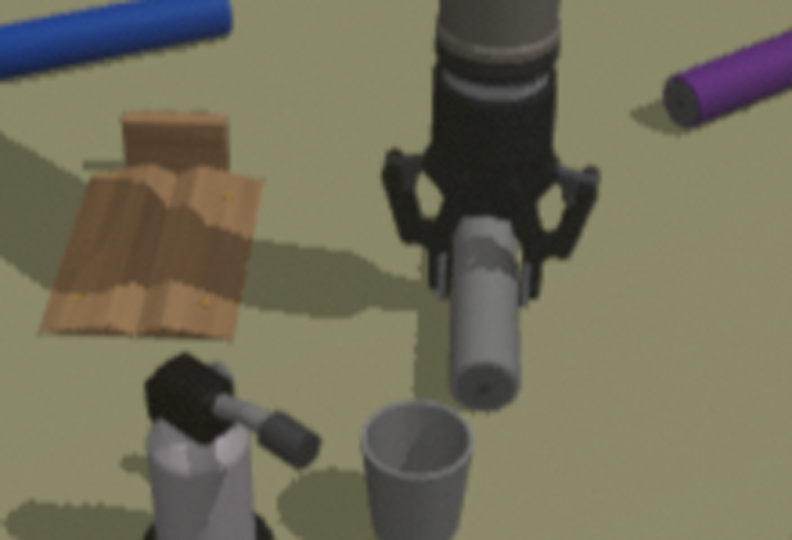

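```bash
cat >> fit.py <<'E'
def wfit(k,x0,e,z=.022):
    # wrist outline fit, z axis fixed
    s,R,a=tool()
    f=lambda p:[cv2.pointPolygonTest(cv2.convexHull(wproj(cyl(*p,z),s).astype(np.float32)),(float(u),float(v)),True) for u,v in e]
    q=least_squares(f,x0,diff_step=1e-3,loss='soft_l1');d=q.x[:2]-[.5382,-.1576];c,n=np.cos(.141),np.sin(.141)
    print('wpin',q.x,'res',np.round(q.fun,1),'in rest',c*d[0]+n*d[1],-n*d[0]+c*d[1],q.x[2]-.141,'tool',a+np.pi-.141);return q.x
E
python3 - <<'E'
from fit import *
e=np.array([[451,303],[450,330],[449,385],[519,303],[519,340],[519,375],[485,411],[460,402],[510,402]])/3.6+[180,150]
fitpin('scene',e,[.553,.0715,.14])
wfit(7,[.553,.07,.14],[(201,70),(208,120),(217,180),(228,243),(315,80),(320,130),(326,200),(329,250),(260,50)])
E
python3 - <<'E'
import cv2
im=cv2.imread('pics/s7.png');cv2.imwrite('pics/s7z.png',cv2.resize(im[200:270,290:340],None,fx=10,fy=8,interpolation=cv2.INTER_CUBIC))
E
```

```text
pin [0.55264112 0.07306848 0.1365515 ] res [ 0.1  0.1  0.3  0.1  0.2  0.4 -0.3  0.2  0. ] in rest 0.04671440241261692 0.22634985499466231 -0.004448500454027116
wpin [0.55643929 0.07352064 0.16302525] res [ 0.7 -2.2 -5.1 -6.6  0.1 -1.1 -1.8 -1.1 -0.2] in rest 0.05053841950672084 0.2262637641263648 0.02202524966870051 tool -0.10336805199642904
```

View pics/s7z.png

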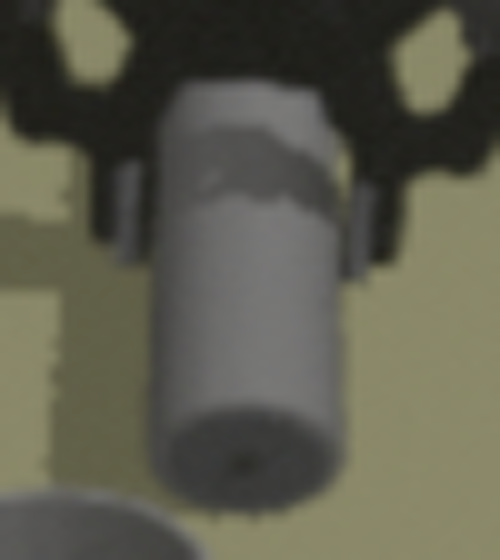

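Scene fit gives the pin a yaw error of -0.004 rad to the rest, so it is square. I'll square the jaws (−6°), then roll it toward the rest while raising the tips.

Emit:
send_rows --deltas '[47, 0, 0, 0, -2, 47, 0, 0, 0, -2, 47, 0, -2, 0, -2, 47, 0, -4, 0, 0, 47, 0, -5, 0, 0, 47, 0, -6, 0, 0, 47, 0, -6, -1, 0, 47, 0, -6, -1, 0, 47, 0, -6, -1, 0, 47, 0, -6, -1, 0, 47, 0, -6, -1, 0, 47, 0, -6, 0, 0]'

```text
time_s: 11.4
ee_pos: [0.5607, 0.0185, 0.0126]
ee_rot: [0.0, -0.071, 0.997, -0.0]
contact_force: [-0.1, 0.6, 0.0]
width: 0.0471
```

Emit:
send_rows --deltas '[47, 0, -6, 0, 0, 47, 0, -6, 0, 0, 47, 0, -6, 0, 0, 47, 0, -6, 0, 0, 47, 0, -6, 0, 0, 47, 0, -6, 0, 0, 47, 0, -6, 0, 0, 47, 0, -6, 0, 0, 47, 0, -6, 0, 0, 47, 0, -5, 0, 0, 47, 0, -4, 0, 0, 47, 0, -3, 0, 0]'

```text
time_s: 12.6
ee_pos: [0.5699, -0.0467, 0.0124]
ee_rot: [-0.0, -0.071, 0.997, -0.0]
contact_force: [-0.2, -0.8, -0.2]
width: 0.0467
```

```bash
python3 look.py 8
```

```text
12.6 [ 0.56993264 -0.04674961  0.01236642] -4.570168896754296 F [-0.21312975 -0.78066588 -0.21485422] tcp in rest 0.046995889191261936 0.10529081362574365
```

View pics/w8.png

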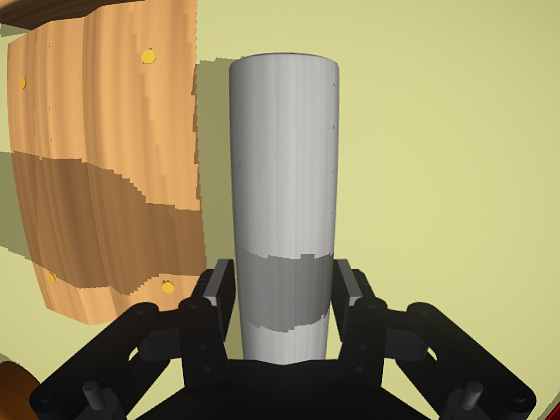

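View pics/s8c.png

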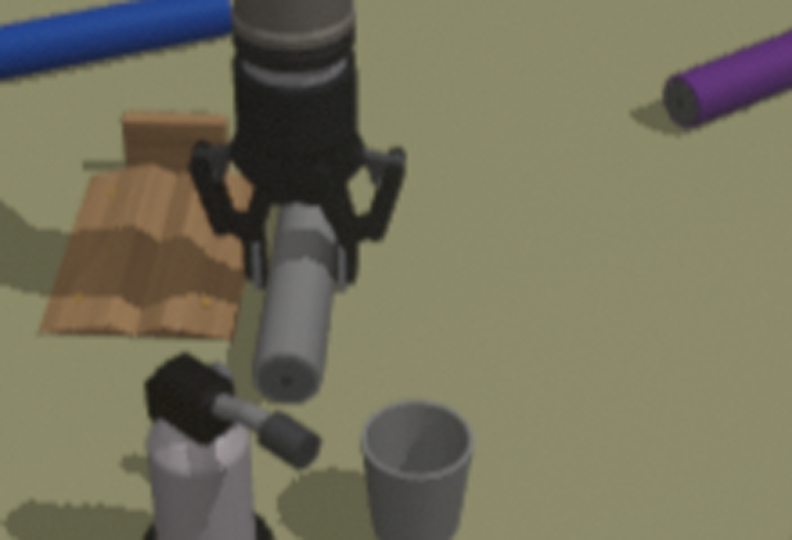

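Emit:
send_rows --deltas '[47, 0, -4, -1, 0, 47, 0, -4, -1, 0, 47, 0, -4, 0, 0, 47, 0, -4, 0, 0, 47, 0, -4, 0, 0, 47, 0, -4, 0, 0, 47, 0, -4, 0, 0, 47, 0, -4, 0, 0, 47, 0, -4, 0, 0, 47, 0, -4, 0, 0, 47, 0, -4, 0, 0, 47, 0, -4, 0, 0]'

```text
time_s: 13.9
ee_pos: [0.5771, -0.0909, 0.0149]
ee_rot: [0.001, -0.072, 0.997, 0.002]
contact_force: [-0.3, 4.6, 2.7]
width: 0.0474
```

Emit:
send_rows --deltas '[47, 0, -4, 0, 0, 47, 0, -4, 0, 0, 47, 0, -4, 0, 0, 47, 0, -3, 0, 0, 47, 0, -3, 0, 0, 47, 0, -3, 0, 0]'

```text
time_s: 14.5
ee_pos: [0.58, -0.1126, 0.0148]
ee_rot: [0.0, -0.072, 0.997, 0.001]
contact_force: [-2.3, 4.3, 2.8]
width: 0.0469
```

```bash
python3 look.py 9
```

```text
14.5 [ 0.57999264 -0.11256832  0.01477636] -4.568483878010756 F [-2.28310039  4.27592931  2.75394851] tcp in rest 0.04770633594245136 0.03871152598180595
```

View pics/w9.png

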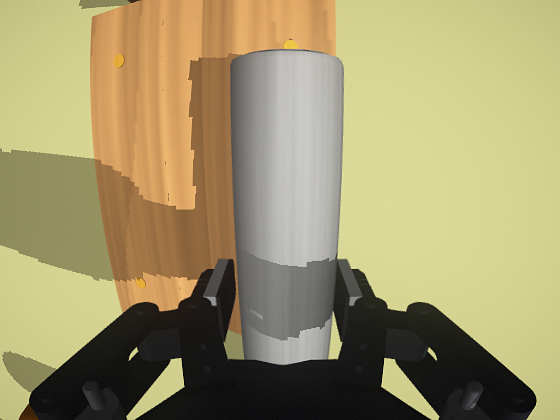

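View pics/s9c.png

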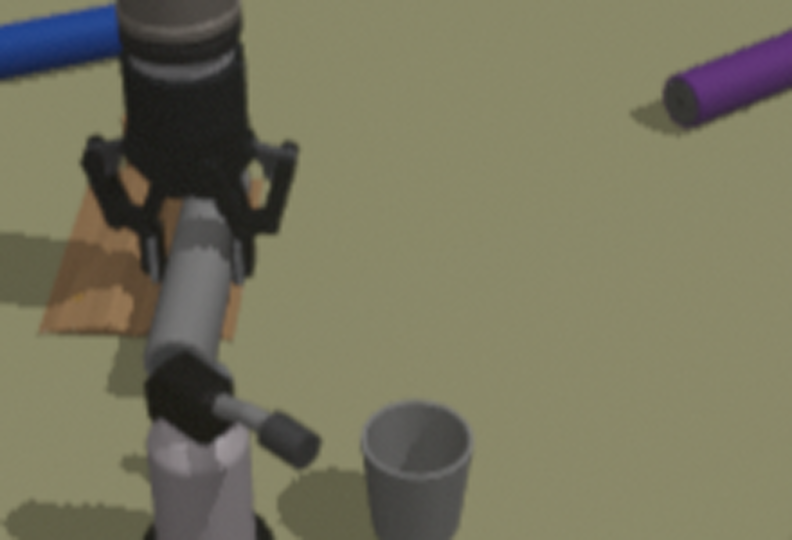

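Emit:
send_rows --deltas '[47, 0, -3, 0, 0, 47, 0, -3, 0, 0, 47, 0, -3, 0, 0, 47, 0, -3, 0, 0, 47, 0, -3, 0, 0, 47, 0, -3, 0, 0, 47, 0, -3, 0, 0, 47, 0, -2, 0, 0]'

```text
time_s: 15.4
ee_pos: [0.5826, -0.14, 0.014]
ee_rot: [-0.0, -0.071, 0.998, -0.001]
contact_force: [-0.0, -1.2, 1.0]
width: 0.0473
```

```bash
python3 look.py 10
```

```text
15.4 [ 0.5826403  -0.13995773  0.01400431] -4.57119927671786 F [-0.02714061 -1.18052041  1.02340213] tcp in rest 0.04647859995647419 0.011221851701121091
```

View pics/w10.png

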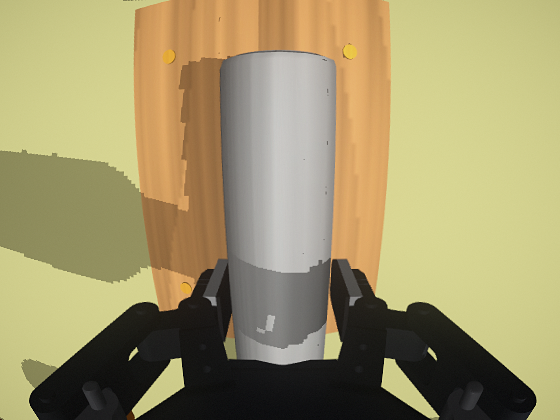

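Emit:
send_rows --deltas '[47, 0, -2, 0, 0, 47, 0, -2, 0, 0, 47, 0, -2, 0, 0, 47, 0, -2, 0, 0, 47, 0, -2, 0, 0, 47, 0, -1, 0, 0, 47, 0, 0, 0, 0, 47, 0, 0, 0, 0]'

```text
time_s: 16.3
ee_pos: [0.5846, -0.1488, 0.0145]
ee_rot: [0.0, -0.071, 0.997, -0.0]
contact_force: [0.5, -3.4, -0.5]
width: 0.0472
```

```bash
python3 look.py 11
```

```text
16.3 [ 0.58455047 -0.14877658  0.01447716] -4.570159929714276 F [ 0.49908838 -3.37971275 -0.50113721] tcp in rest 0.04713046692329675 0.0022220723089839255
```

View pics/w11.png

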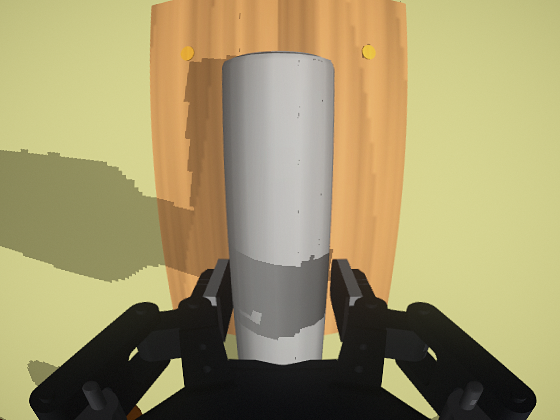

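View pics/s11c.png

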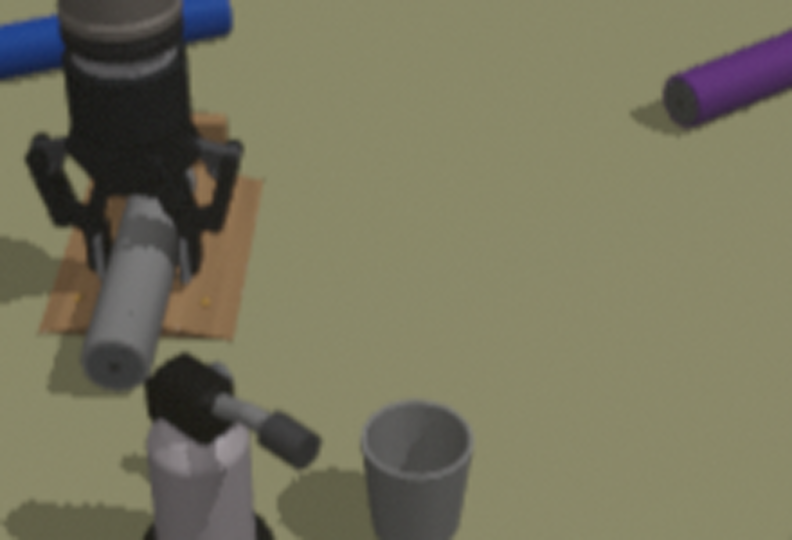

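Emit:
send_rows --deltas '[47, 0, -1.5, 0, 0, 47, 0, -1, 0, 0, 47, 0, 0, 0, 0, 50, 0, 0, 0, 0, 53, 0, 0, 0, 0, 57, 0, 0, 0, 0, 62, 0, 0, 0, 0, 70, 0, 0, 0, 0, 80, 0, 0, 0, 0]'

```text
time_s: 17.3
ee_pos: [0.5849, -0.1507, 0.0144]
ee_rot: [0.0, -0.071, 0.997, -0.0]
contact_force: [-0.4, -0.1, 0.4]
width: 0.0796
```

```bash
python3 look.py 12
```

```text
17.3 [ 0.58485343 -0.15069388  0.01440133] -4.569979942039527 F [-0.3588747  -0.09306577  0.4189177 ] tcp in rest 0.04716097932012885 0.0002812261446414766
```

View pics/w12.png

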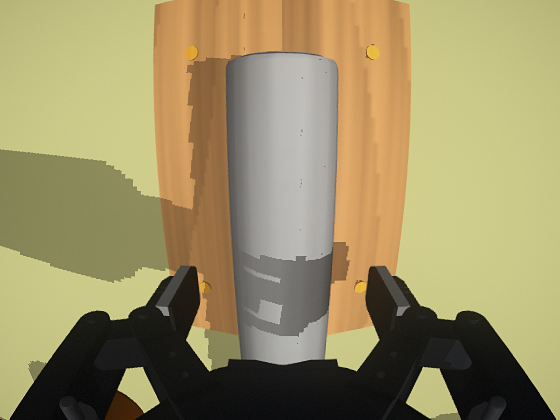

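View pics/s12c.png

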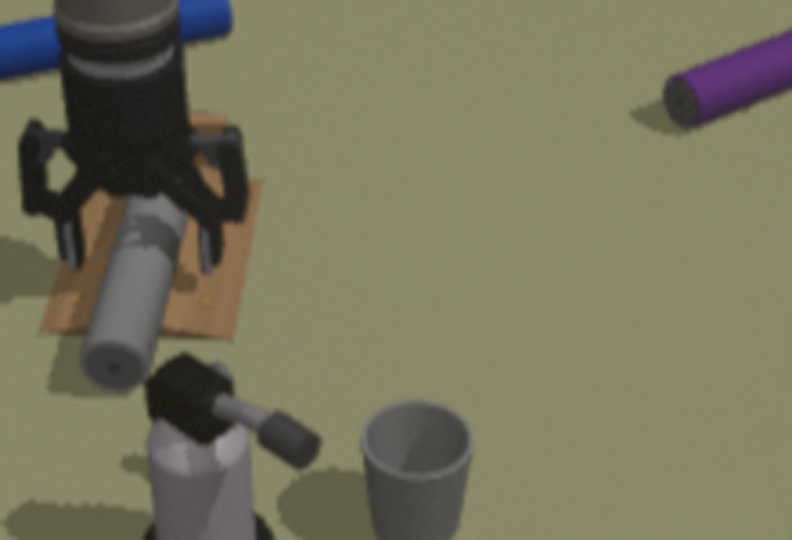

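Pin now lies in the groove, square and centred. Next I lift clear, shut the fingers and check the clearances beyond the open end before the endwise push.

Emit:
send_rows --deltas '[80, 0, 0, -20, 0, 80, 0, 0, -30, 0, 80, 0, 0, -40, 0, 40, 0, 0, -40, 0, 0, 0, 0, -30, 0, 0, 0, 0, -10, 0, 0, 0, 0, 0, 0]'

```text
time_s: 18.1
ee_pos: [0.5859, -0.1506, 0.1868]
ee_rot: [0.002, -0.071, 0.997, -0.001]
contact_force: [1.1, -0.1, -1.2]
width: 0.022
```

```bash
python3 look.py 13; python3 - <<'E'
from h import *
im=bot.capture('top');cv2.imwrite('pics/t13.png',im);cv2.imwrite('pics/t13c.png',cv2.resize(im[50:260,240:420],None,fx=3.5,fy=2.8,interpolation=cv2.INTER_CUBIC))
E
```

```text
18.1 [ 0.58594561 -0.15063232  0.18680021] -4.569947133375397 F [ 1.09319347 -0.11362274 -1.16845516] tcp in rest 0.048250969708730246 0.00018869147549995923
```

View pics/t13c.png

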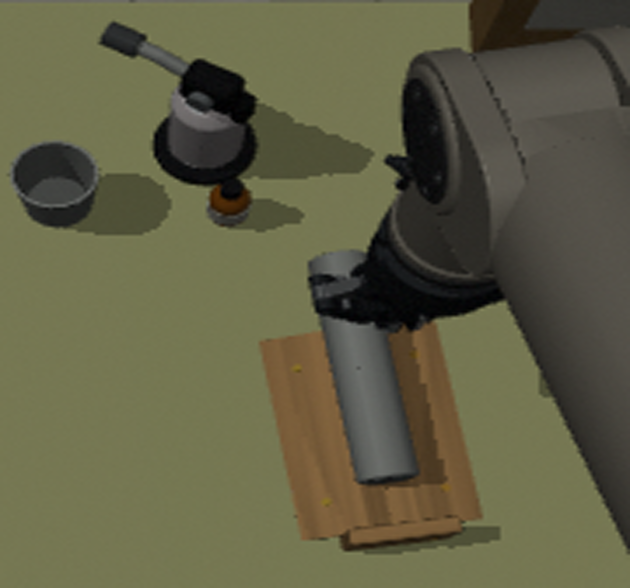

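View pics/s13c.png

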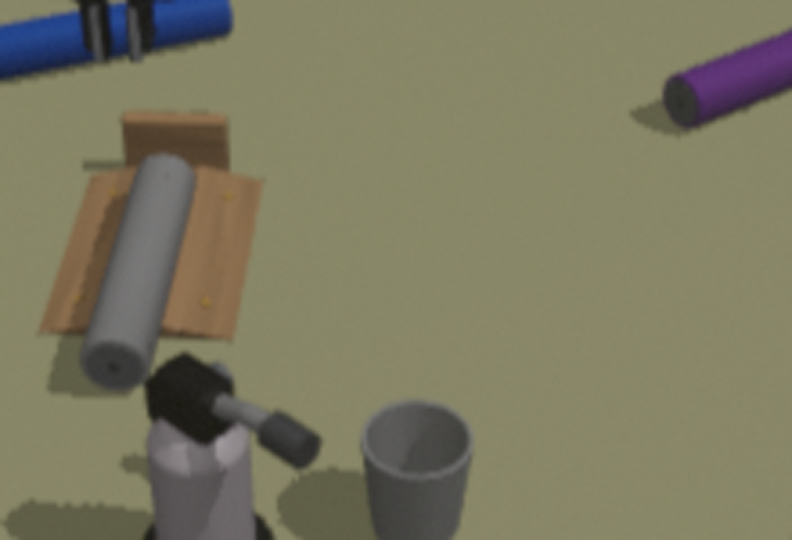

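View pics/w13.png

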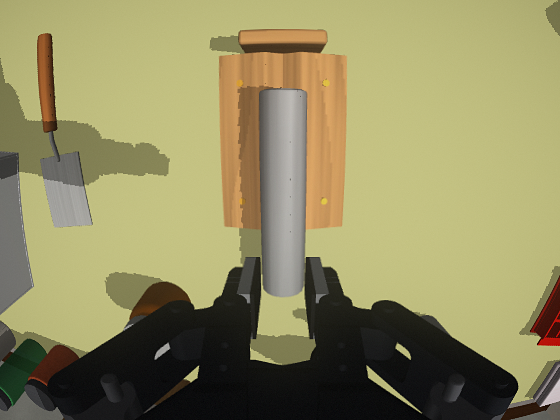

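```bash
python3 - <<'E'
from fit import *
e=np.array([[143,180],[128,235],[112,280],[97,325],[83,350],[165,153],[196,180],[184,235],[169,290],[150,352],[115,389]])/3.6+[180,150]
x=fitpin('scene',e,[.58,-.15,.14],.0274)
print('dropper',unproj('top',(306.3,117),.066),unproj('top',(305.5,129),.003),'torch top',unproj('top',(302,79),.13), 'board', T(.5382,-.1576,.141,[[-.09,0,.0274]]))
for X in (.20,.185): print(T(.5382,-.1576,.141,[[X,-.004,0]]))
p=T(.5382,-.1576,.141,[[.19,-.004,0]])[0];plan([p[0],p[1],.187],-3.0006,3)
E
```

```text
pin [ 0.58688231 -0.14643904  0.13363985] res [ 1.5  2.2  1.7  1.5 -0.1  0.6  1.8  1.2  1.4  2.2  0.6] in rest 0.0497676704427456 0.004208711646992771 -0.007360149330818244
dropper [ 0.73528621 -0.06039696  0.066     ] [ 0.7285549  -0.06198582  0.003     ] torch top [ 0.80192084 -0.04785088  0.13      ] board [[ 0.44909316 -0.17024799  0.0274    ]]
[[ 0.73677732 -0.13345365  0.        ]]
[[ 0.72192619 -0.13556165  0.        ]]
[-48.0, -1.5, -1.4, 0.0]
[-48.0, -1.5, -1.4, 0.0]
[-48.0, -1.5, -1.4, 0.0]
```

Emit:
send_rows --deltas '[0, -48, 2, 0, 0, 0, -48, 2, 0, 0, 0, -48, 1, 0, 0, 0, 0, 0, 30, 0, 0, 0, 0, 30, 0, 0, 0, 0, 0, 0]'

```text
time_s: 18.85
ee_pos: [0.7225, -0.1252, 0.1168]
ee_rot: [-0.006, -0.072, 0.997, 0.001]
contact_force: [-0.4, 0.5, -0.2]
width: -0.0001
```

```bash
python3 look.py 14
```

```text
18.85 [ 0.72254399 -0.1251987   0.11675726] -4.568372752577844 F [-0.41986543  0.48280887 -0.24177044] tcp in rest 0.18706801287896452 0.006173284344614383
```

View pics/s14.png

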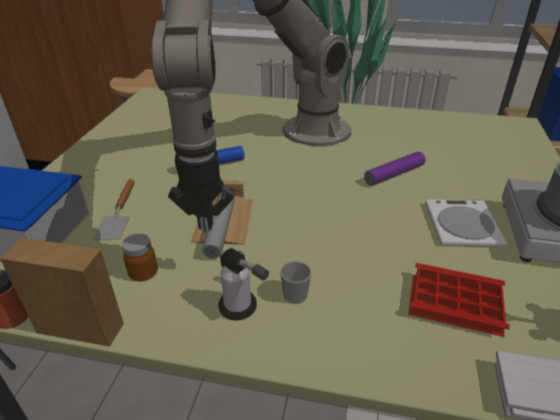

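View pics/w14.png

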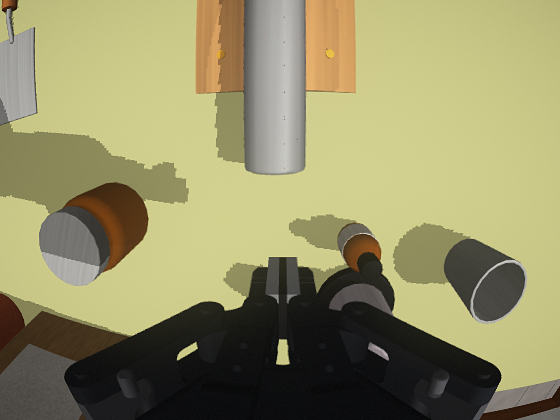

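Emit:
send_rows --deltas '[0, 0, -16, 0, 0, 0, 0, 0, 20, 0, 0, 0, 0, 25, 0, 0, 0, 0, 25, 0, 0, 0, 0, 15, 0, 0, 0, 0, 8, 0, 0, 0, 0, 0, 0]'

```text
time_s: 19.65
ee_pos: [0.7285, -0.1416, 0.0306]
ee_rot: [-0.001, -0.071, 0.997, -0.0]
contact_force: [0.5, 0.4, -0.4]
width: -0.0002
```

```bash
python3 look.py 15
```

```text
19.65 [ 0.72852725 -0.14162089  0.03060049] -4.570322155220731 F [ 0.45230331  0.40336151 -0.39272778] tcp in rest 0.19068403558218572 -0.01092677412018361
```

View pics/w15.png

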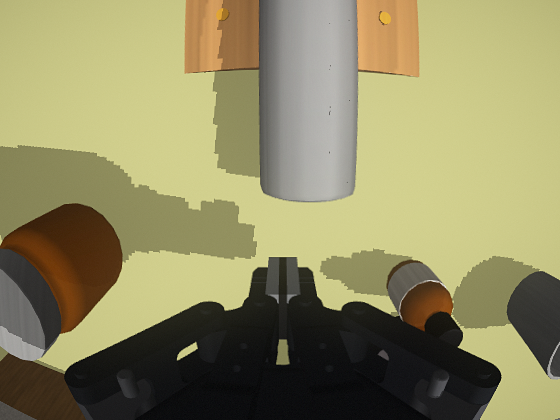

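View pics/s15c.png

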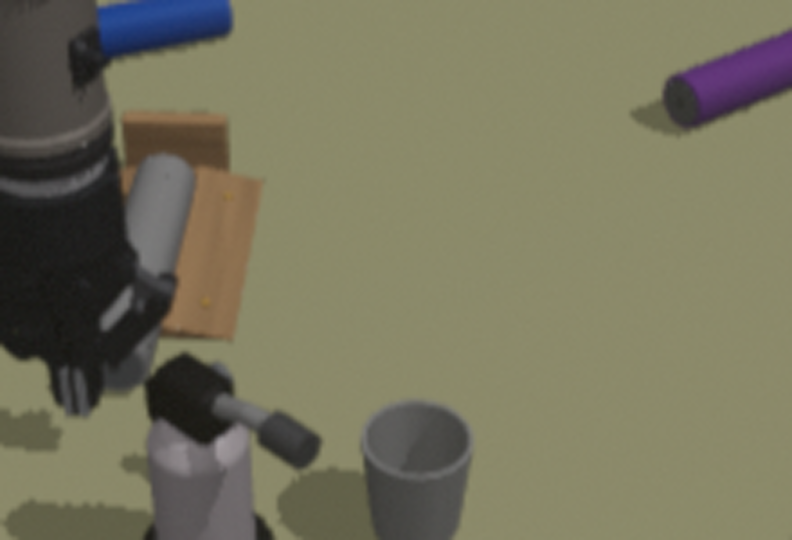

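Emit:
send_rows --deltas '[0, 0, 6, 4, 0, 0, 0, 0, 4, 0, 0, 4, 0, 0, 0, 0, 5, 0, 0, 0, 0, 5, 0, 0, 0, 0, 4, 0, 0, 0, 0, 3, 0, 0, 0, 0, 2, 0, 0, 0, 0, 2, 0, 0, 0, 0, 2, 0, 0, 0, 0, 2, 0, 0, 0, 0, 2, 0, 0, 0]'

```text
time_s: 20.95
ee_pos: [0.6978, -0.1395, 0.0235]
ee_rot: [0.001, -0.071, 0.997, 0.0]
contact_force: [1.8, 1.0, -1.4]
width: 0.0005
```

Emit:
send_rows --deltas '[0, 2, 0, 0, 0, 0, 2, 0, 0, 0, 0, 2, 0, 0, 0, 0, 2, 0, 0, 0]'

```text
time_s: 21.35
ee_pos: [0.6898, -0.1406, 0.0236]
ee_rot: [0.0, -0.071, 0.997, 0.0]
contact_force: [3.4, 0.7, -0.9]
width: 0.0003
```

```bash
python3 look.py 16
```

```text
21.35 [ 0.68977482 -0.14062413  0.02363514] -4.569824617538009 F [ 3.38687212  0.70072206 -0.88825116] tcp in rest 0.15245625756455344 -0.004493899914384258
```

View pics/w16.png

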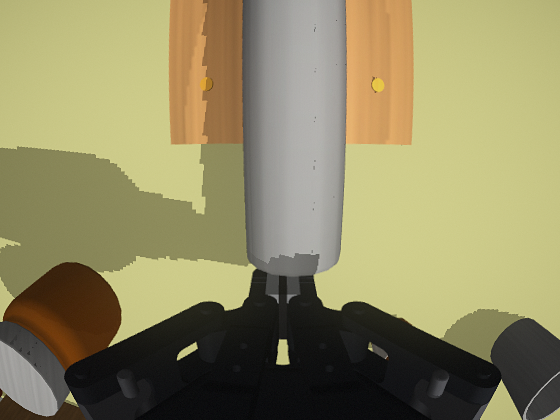

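View pics/s16c.png

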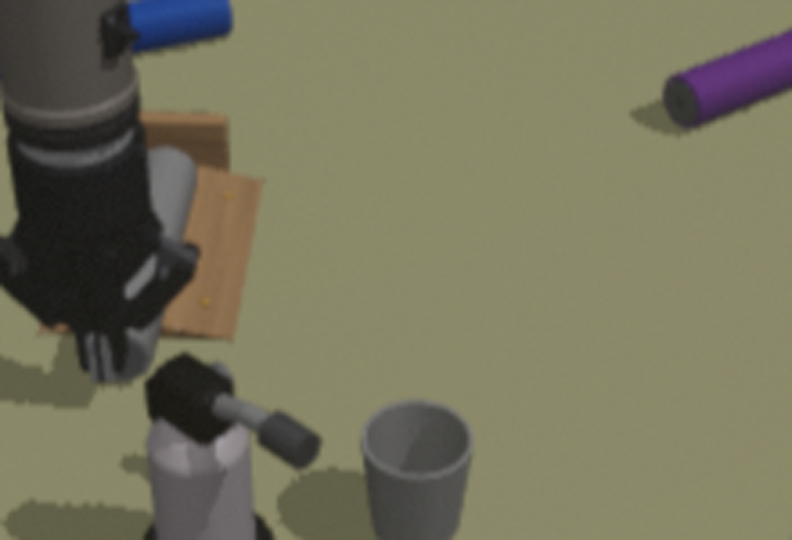

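Emit:
send_rows --deltas '[0, 2, 0, 0, 0, 0, 2, 0, 0, 0, 0, 2, 0, 0, 0, 0, 2, 0, 0, 0, 0, 2, 0, 0, 0, 0, 2, 0, 0, 0, 0, 2, 0, 0, 0, 0, 2, 0, 0, 0, 0, 2, 0, 0, 0, 0, 2, 0, 0, 0, 0, 2, 0, 0, 0, 0, 1, 0, 0, 0]'

```text
time_s: 22.65
ee_pos: [0.6666, -0.144, 0.0235]
ee_rot: [0.0, -0.071, 0.997, -0.0]
contact_force: [3.4, 1.2, -0.2]
width: 0.0001
```

Emit:
send_rows --deltas '[0, 1, 0, 0, 0, 0, 1, 0, 0, 0, 0, 1, 0, 0, 0]'

```text
time_s: 22.95
ee_pos: [0.6638, -0.1445, 0.0235]
ee_rot: [0.0, -0.071, 0.997, -0.0]
contact_force: [3.2, 1.3, 1.9]
width: -0.0001
```

```bash
python3 look.py 17
```

```text
22.95 [ 0.66382275 -0.14449881  0.02347733] -4.56995429261463 F [3.22168732 1.3238717  1.8626127 ] tcp in rest 0.12621722039030478 -0.004683005653793426
```

View pics/s17c.png

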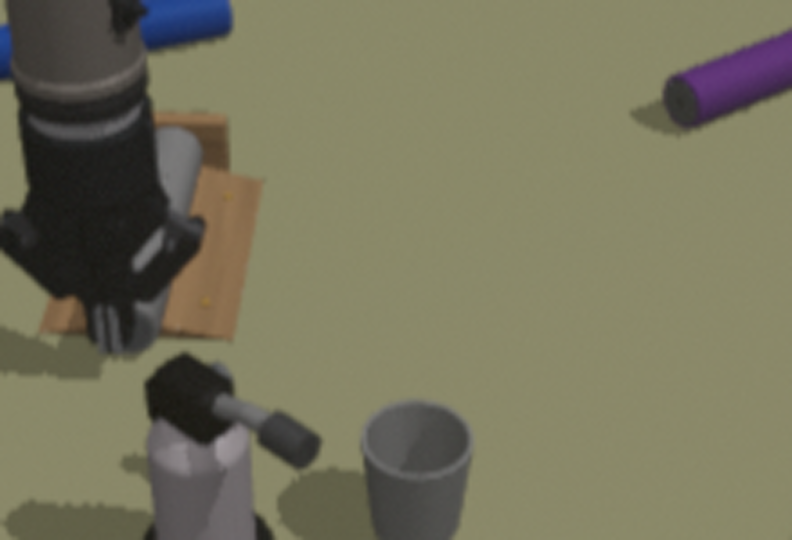

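View pics/w17.png

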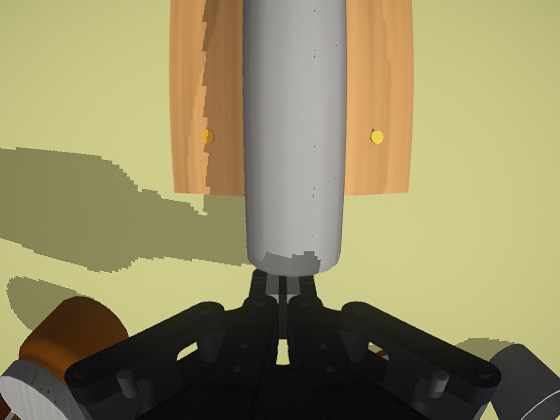

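Emit:
send_rows --deltas '[0, 1, 0, 0, 0, 0, 1, 0, 0, 0, 0, 0.5, 0, 0, 0]'

```text
time_s: 23.35
ee_pos: [0.6612, -0.1449, 0.0234]
ee_rot: [0.0, -0.071, 0.997, -0.0]
contact_force: [3.4, 0.6, 1.7]
width: 0.0003
```

Emit:
send_rows --deltas '[0, 0.5, 0, 0, 0, 0, 0.5, 0, 0, 0]'

```text
time_s: 23.55
ee_pos: [0.6603, -0.145, 0.0234]
ee_rot: [0.0, -0.071, 0.997, -0.0]
contact_force: [3.1, 0.6, 1.2]
width: 0.0001
```

Emit:
send_rows --deltas '[0, 0.5, 0, 0, 0]'

```text
time_s: 23.65
ee_pos: [0.6598, -0.1451, 0.0234]
ee_rot: [0.0, -0.071, 0.997, -0.0]
contact_force: [4.0, 0.5, 1.2]
width: -0.0001
```

Emit:
send_rows --deltas '[0, 0.5, 0, 0, 0]'

```text
time_s: 23.75
ee_pos: [0.6593, -0.1452, 0.0234]
ee_rot: [0.0, -0.071, 0.997, -0.0]
contact_force: [3.6, 1.1, 1.4]
width: 0.0001
```

Emit:
send_rows --deltas '[0, 0.5, 0, 0, 0]'

```text
time_s: 23.85
ee_pos: [0.659, -0.1452, 0.0234]
ee_rot: [0.0, -0.071, 0.997, -0.0]
contact_force: [3.3, 0.4, 0.2]
width: -0.0
```

Emit:
send_rows --deltas '[0, 0.5, 0, 0, 0]'

```text
time_s: 23.95
ee_pos: [0.659, -0.1452, 0.0234]
ee_rot: [0.001, -0.071, 0.997, -0.0]
contact_force: [5.9, 1.3, -0.5]
width: -0.0002
```

Emit:
send_rows --deltas '[0, 0.5, 0, 0, 0]'

```text
time_s: 24.05
ee_pos: [0.659, -0.1452, 0.0235]
ee_rot: [0.001, -0.071, 0.997, 0.0]
contact_force: [6.7, 0.7, -1.9]
width: -0.0
```

The TCP stopped at x = 0.659 while the force rose to 6.7 N, so the pin is against the board, where I expected it. I'll back off gently and lift clear.

Emit:
send_rows --deltas '[0, -1, 0, 0, 0, 0, -2, 0, 0, 0, 0, -5, 0, 0, 0, 0, -10, 0, 0, 0, 0, -8, 0, 0, 0, 0, 0, 0, -15, 0, 0, 0, 0, -30, 0, 0, 0, 0, -40, 0, 0, 0, 0, -40, 0, 0, 0, 0, -40, 0, 0, 0, 0, -20, 0, 0, 0, 0, 0, 0]'

```text
time_s: 25.25
ee_pos: [0.6858, -0.1408, 0.214]
ee_rot: [0.004, -0.071, 0.997, -0.001]
contact_force: [-0.1, 1.2, -0.3]
width: 0.0001
```

Emit:
send_rows --deltas '[0, 40, -20, 0, 0, 0, 40, -40, 0, 0, 0, 40, -40, 0, 0, 0, 40, -40, 0, 0, 0, 40, -40, 0, 0, 0, 0, -40, 0, 0, 0, 0, 0, 0, 0, 0, 0, 0, 0, 0]'

```text
time_s: 26.05
ee_pos: [0.5316, -0.3674, 0.2075]
ee_rot: [-0.001, -0.07, 0.998, 0.001]
contact_force: [0.8, 0.6, 0.6]
width: 0.0002
```

```bash
python3 look.py 18; python3 - <<'E'
from h import *
im=bot.capture('top');cv2.imwrite('pics/t18.png',im);cv2.imwrite('pics/t18c.png',cv2.resize(im[140:260,300:400],None,fx=6,fy=5,interpolation=cv2.INTER_CUBIC))
s=cv2.imread('pics/s18.png');cv2.imwrite('pics/s18z.png',cv2.resize(s[170:260,185:260],None,fx=8,fy=6.5,interpolation=cv2.INTER_CUBIC))
E
```

```text
26.05 [ 0.53164158 -0.36737301  0.20745925] -4.572218440008161 F [0.84379328 0.59272502 0.55198861] tcp in rest -0.03597341655433062 -0.2067695418179496
```

View pics/t18.png

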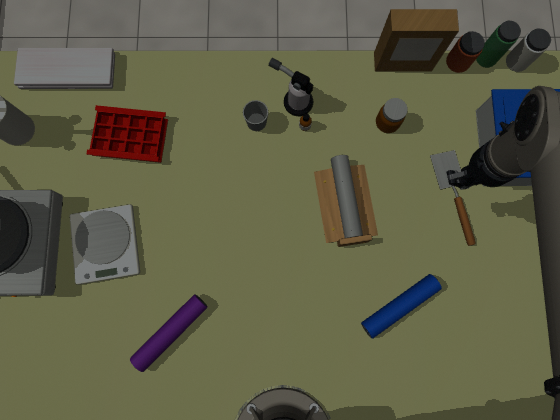

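View pics/t18c.png

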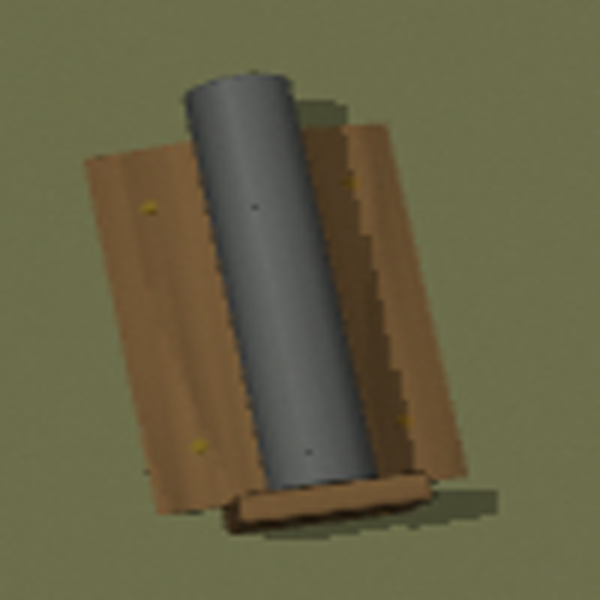

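View pics/s18z.png

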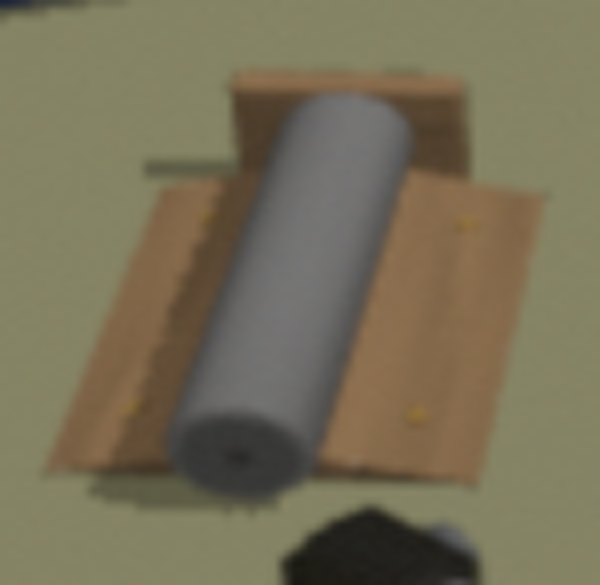

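Pin lies in the groove against the board, and the bystanders look unmoved. I'll do one numeric check and then hand in.

```bash
python3 - <<'E'
from fit import *
e=np.array([[187,100],[207,200],[228,300],[249,400],[292,90],[312,180],[332,270],[352,360],[372,460],[240,74]])/[6,5]+[300,140]
fitpin('top',e,[.55,-.155,.14],.0274)
a=cv2.imread('pics/top0.png');b=cv2.imread('pics/t18.png')
for k,(x0,x1,y0,y1) in dict(cup=(240,272,98,134),torch_dropper=(265,318,55,134),jar=(375,408,96,135),mould=(85,170,104,163),scale=(68,142,202,285)).items():
    print(k,cv2.phaseCorrelate(a[y0:y1,x0:x1].mean(2).astype(np.float32),b[y0:y1,x0:x1].mean(2).astype(np.float32)))
print(bot.sign_off())
E
```

```text
pin [ 0.54692005 -0.15636223  0.13695589] res [0.3 0.2 0.2 0.3 0.3 0.2 0.1 0.  0.3 0. ] in rest 0.008807455097297797 3.109685494696868e-08 -0.004044105271851256
cup ((0.027351666210053693, 0.044032116834753054), 1.005640532510976)
torch_dropper ((-0.010576239959132039, -0.005131177696917177), 1.0154664960172441)
jar ((-0.02142379543023054, -0.020493831668090934), 1.0001144696854882)
mould ((0.0009878640765776936, 0.030569324392391906), 0.9955910209373191)
scale ((0.48970593719990063, 0.020838770927781525), 1.0049978838673344)
the job is handed in; nothing more can be done
None
```

I rolled the steel pin into the V groove, pushed it endwise against the end board, and handed the job in at about 26 s of the 72 s allowed. No verdict is reported.

- **Turning:** My first try, pushing with two spread fingertips, rolled the pin about 80 mm but did not turn it. I then straddled it loosely with the jaws (46–47 mm apart, no pinching). That way I turned it square, rolled it up the ramp at about 5 N, and let it drop into the groove.
- **Endwise push:** With the fingers shut, I pushed it at about 3–4 N. It stopped against the board as the force rose to 6.7 N, and I then backed off and lifted clear.
- **Last top-view fit:**

| Measure (rest frame) | Value | Allowed |
|---|---|---|
| x | 8.8 mm | 7 to 14 mm |
| y | 0.0 mm | -4 to 4 mm |
| angle to groove | 0.004 rad | below 0.05 rad |

- **Agreement of the checks:** The stop position implied x of about 10 mm, within the 2 mm calibration error of the fit. An earlier scene-camera fit, after seating, put y at 4 mm, with worse residuals and a known bias of about 2 mm. I trusted the top view.
- **Height and rolling over:** I did not measure the seated height directly. That the pin rolled over before the rest follows from the roughly 200 mm it rolled on the bench; I did not observe it separately.
- **Bystanders:** The cup, torch, dropper, jar and mould shifted less than 0.05 pixel in the top image. The scale showed 0.5 pixel, about 1 mm; the arm never came near it, so I take it for a shadow or measurement effect. The spatula I checked only by eye.

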